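Free the press pawl and press the pasted insole boards

ROBOT

A 6-joint arm with a two-finger parallel gripper is mounted at the origin on a cart in front of the work surface, level with it; the furniture and walls round the work are solid. World frame = base frame: x ahead of the robot, y to its left, z up, the work surface at z = 0. Lengths are in mm, angles in degrees, forces in N, time in s.
With the tool pointing down it reaches from about 200 to 875 mm from the base axis. Payload 3.4 kg.
Tool frame: the origin (TCP) lies at the very end of the fingers, on their centre line; the grasp point (between the pads) lies 19 mm behind it; z points along the fingers, y is the line along which they close (so a half turn about z gives the same grasp; the last joint's range is limited). The gripper opens to 94 mm and grips with 3 to 60 N. Pads are 16 mm wide; open, the fingers measure 119 mm over their backs; the gripper's body (75 mm by 177 mm) begins 78 mm behind the grasp point.
Start: joints at [68.526, 15.808, 86.224, -0, 77.962, -6.933], TCP at [144.389, 556.612, 205.493] pointing down, gripper open.
Joint ranges: [-165.64, 165.64], [-43.16, 119.46], [12.63, 154.43], [-67.54, 247.53], [6.08, 155.33], [-154.97, 154.97]. Speed limits (degrees/s): [147.25, 147.25, 180, 180, 180, 180].

INTERFACE

Orientations are given as [roll, pitch, yaw] about the fixed x, y, z axes, in that order (R = Rz(yaw) Ry(pitch) Rx(roll)).
In Python, from cell import * gives the robot as it stands. The module is installed in compiled form; this text tells all that it offers.
- The arm moves only by the tool jog_arm, never from a script. Its argument "motion" is a list that holds one entry, the list of rows, each a list of 6 numbers: the shift along the world's x, y, z in m, then the turn, a rotation vector about the world's x, y, z in degrees. A call has exactly 8 rows; each row shifts and turns the commanded pose from where the row before left it; what a row does not reach is not made up. A row lasts 1/12 s, in which the tool goes at most 41.7 mm and 7.16 degrees, less where a joint would pass 70% of its speed; a pose out of reach is approached as far as the arm can. A call is refused whole if a number of a shift passes 0.0417 or a number of a turn 7.16, either way. A call with a gripper value outside its range is refused whole. "claw" is the gripper command: -1 is shut, 1 is fully open, values between are in proportion, set as the call begins (left out, the last holds). The fingers move at their own pace and stop on an object; "force" is the grip in N (left out, the last holds). Time passes only in rows, so rows that do not move let the fingers close, or fill a call up. It gives the time, the measured TCP pose, the force, the opening and the grip force at its end, in the units of the state.
- observe(): the state, without advancing time (a new reading comes with each control period).
- camera(name): name is "scene" or "side" or "wrist"; returns a dict with "frame" (480x640x3 uint8, red, green, blue), "fov_y" (degrees; the focal length in pixels is half the picture's height over the tangent of half this angle, whatever the lens; pixels are square), "cx", "cy" (the principal point, pixels), "dist_coeffs" ([k1, k2, p1, p2, k3] as OpenCV has them; the pictures are not rectified), "rvec" (rotation vector, rad) and "tvec" (3), from world to camera coordinates, as OpenCV has them; the wrist camera has in their place "T_tool_cam" (4x4, takes a point from camera to tool coordinates, whose origin is the TCP and whose axes are the flange's). Camera axes: x right, y down, z forward; pixel columns grow to the right and rows downward; lengths in mm; the calibration is good to about 2 mm. A picture is of the moment at which its call begins: read the wrist's pose just before it. There is no depth.
- job_done(): hands the job in; it is judged then, once.
The state is a dict: "time_s": time; "qpos": joint angles; "qvel": joint speeds; "tau": joint torques, N m; "position": TCP position; "eef_rot": TCP orientation; "contact_force": force on the tool from outside, world axes, zero at the start; "wrist_torque": the same for the moment, N m; "width": finger opening in mm; "grasp_force": force on a finger pad.
Only numpy, scipy, OpenCV 4.12 (cv2) and the standard library are available. Lean on these libraries where they do the work, as an engineer would, in place of code of your own. Each camera call takes 0.05 s, during which the arm holds its last target. There are 200 camera calls.

TASK

The pasted insole boards are laid in the green bench press, whose arm is held up by a ratchet. Press the red pawl's thumb tab down until the pawl flips free of the teeth and stays free, then push the arm down by its black handle until the pad sits on the boards, and finish while your fingers are still pressing the handle down firmly. Lift nothing, do not pull the arm up or force it against the teeth, and leave the boards and the things round the press where they lie.

Things in the scene. Friction and masses are not known exactly. Their poses are not given: they have to be found in the camera images.
- press: green cast bench press that does not move; base 340x100x14 mm. Origin: centre of the base's underside; x along the press towards the handle, y across, z up. Grey platen, top 24 mm up, centred at x = 90 mm. The arm's hinge axis runs along y at x = -20, z = 88 mm (green cheeks reach 104 mm up); the pawl's hinge axis along y at x = -81, z = 40 mm.
- press_arm (a joint): arm angle, rad; grows as the handle goes down. Starts at 0 to 0.2 (raised); at 0.45 it is level, its pad resting on the boards, a rigid stop. Pawl in: a tooth blocks it within about 0.13 rad of its start. Pawl free: it stays where left and takes about 2 to 5 N at the handle to push down. It can click upward to -0.12.
- press_handle: black flat palm handle at the arm's end, 86 mm along the arm, 30 wide, 20 thick. Origin: on its top face, the place to push, 200 mm along the arm from the hinge axis and 10 mm above the arm's centre line; x along the arm away from the hinge, z out of the top face. Swings with the arm: about 184 mm above the bench at joint 0, 98 mm at 0.45.
- press_pawl (a joint): pawl angle, rad: -0.15 to -0.04 with its nose in the teeth, 0.25 at its stop, fully free. A sprung plunger snaps it to either side of about 0.05 and holds it there, so once pressed beyond that it stays free.
- pawl_tab (a point): centre of the top face of the pawl's red thumb tab, 28 mm along the press by 26 mm wide, at the end away from the handle, 67 mm behind the pawl's hinge, 57 to 65 mm above the bench while engaged. Pressed straight down it goes to a firm stop 37 mm above the bench and stays; 2 to 6 N moves it. The pawl's upright, 106 mm high, stands 40 mm nearer the arm and leans to within 15 mm when free.
- press_pad: cork-faced steel pressure pad under the arm, 90x62x13 mm. Origin: centre of its cork underside, 110 mm along the arm from the hinge, 49 mm below the arm's centre line; z up when the arm is level.
- insole_boards: loose fanned stack of seven grey and tan insole boards, 121x75x15 mm, lying on the platen under the pad, its length along the press. Origin: centre of its underside, 24 mm above the bench.
- wax_cake: round cake of beeswax, 45 mm wide, 14 mm high, loose on the bench beside the press on the robot's side. Origin: centre of its underside.
- abrasive_block: small grey abrasive block, 28x44x17 mm, loose on the bench beside the press on the robot's side. Origin: centre of its underside.
- bone_folder: flat cream bone folder, 142x25x4 mm, loose on the bench along the far side of the press. Origin: centre of its underside, x along it.
- spool: wooden spool of pink thread standing upright, 33 mm wide, 40 mm high, loose on the bench beyond the pawl end of the press. Origin: centre of its underside.

How it is judged:
By the outcome, as a careful person would: the job done as asked, in the order asked, and still so for the second after the job is handed in, while the arm keeps its last pose, push and grip.
It also fails if it takes over 45 s, if anything falls off the work surface, if the arm or the gripper's body presses on something with over 40 N, if the wrist force passes 120 N, or if a joint passes its speed limit or range.

## Working session

There is one attempt and no reset: what is moved stays moved. The work goes in short steps, Python scripts to look and compute and a tool call to move; the robot and the scene stay as the last step left them, time stands still between calls to the robot, and variables do not carry over. Pictures are saved under pics/ and viewed, at most 10 in all, crops included, and the job is handed in when it is done.

Besides the shell and the picture viewer there is one more tool, called as name(argument=value, ...) on one line, values as JSON. jog_arm: Moves the arm, as the interface text tells. Its arguments: {"type":"object","properties":{"motion":{"type":"array"},"claw":{"type":"number"},"force":{"type":"number"}},"required":["motion"]}

```bash
mkdir -p pics
python3 - <<'E'
from cell import *
import cv2,pickle
o=observe();print(o)
d={}
for n in("scene","side"):
    c=camera(n);d[n]=c;cv2.imwrite(f"pics/{n}0.png",c["frame"][:,:,::-1]);print(n,{k:v for k,v in c.items() if k!="frame"})
pickle.dump(d,open("c0.pkl","wb"))
E
```

```text
{'time_s': 0.0, 'qpos': array([ 6.85250806e+01,  1.58456902e+01,  8.62928036e+01,  2.40124558e-04,
        7.79640385e+01, -6.93334380e+00]), 'qvel': array([0.06110571, 0.05310399, 0.05586244, 0.09332827, 0.03491581,
       0.07072182]), 'tau': array([-1.64749712e-03, -4.04589343e+01, -2.37232965e+01,  6.99230377e-02,
        3.48340441e-02, -1.17712943e-04]), 'position': array([144.17192771, 556.04533337, 204.64080424]), 'eef_rot': array([-1.79898246e+02, -1.26101741e-02,  1.65458363e+02]), 'contact_force': array([-0.30644037,  0.10560038,  0.51736944]), 'wrist_torque': array([ 0.00392086, -0.0195134 ,  0.01619047]), 'grasp_force': 0.0, 'width': 94.40872335194447}
scene {'fov_y': 52.25421153909543, 'cx': 315.226472359587, 'cy': 230.71618529153093, 'dist_coeffs': array([-0.05537043,  0.        ,  0.        ,  0.        ,  0.        ]), 'rvec': array([ 2.21239965, -1.04158124,  0.40550555]), 'tvec': array([-528.05224789,  287.38716085,  759.44873028])}
side {'fov_y': 56.66421341640415, 'cx': 311.36249447927884, 'cy': 243.9245433356865, 'dist_coeffs': array([-0.04354099,  0.        ,  0.        ,  0.        ,  0.        ]), 'rvec': array([ 0.05235388,  2.625727  , -1.68504845]), 'tvec': array([527.67627062, 186.82736762, 740.36318328])}
```

View pics/scene0.png

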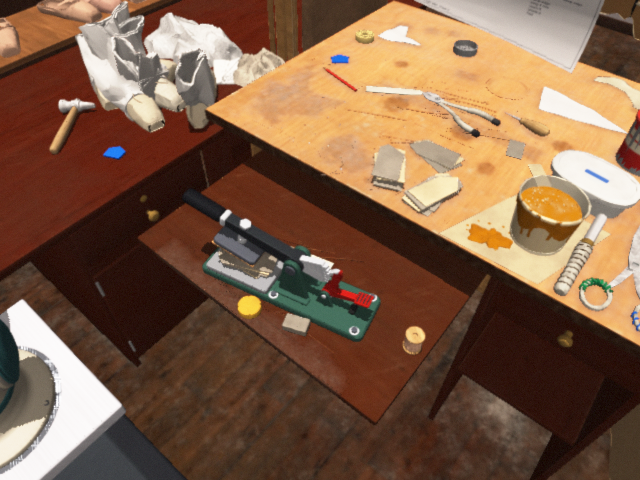

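View pics/side0.png

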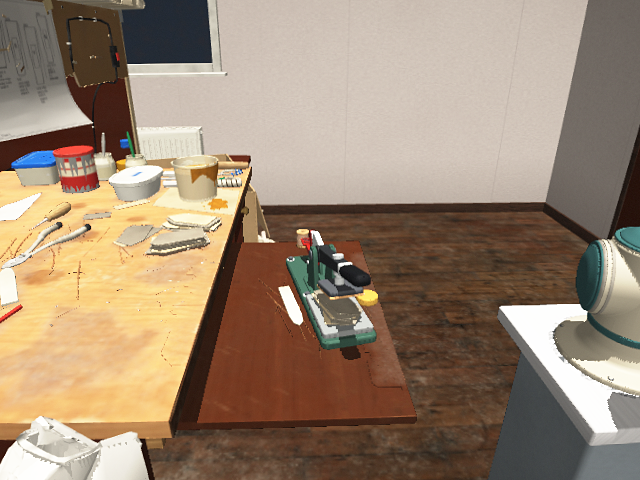

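The scene view shows the press lying from about (375,325), the pawl end, to (190,200), the handle. The wax is at (249,306), the block at (296,323) and the spool at (413,340). I'll enlarge both views.

Run:
```python
import cv2
a=cv2.imread("pics/scene0.png")[180:360,175:440];cv2.imwrite("pics/sc.png",cv2.resize(a,None,fx=3,fy=3,interpolation=cv2.INTER_CUBIC))
b=cv2.imread("pics/side0.png")[225:360,265:400];cv2.imwrite("pics/si.png",cv2.resize(b,None,fx=4,fy=4,interpolation=cv2.INTER_CUBIC))
```

```text
(no output)
```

View pics/sc.png

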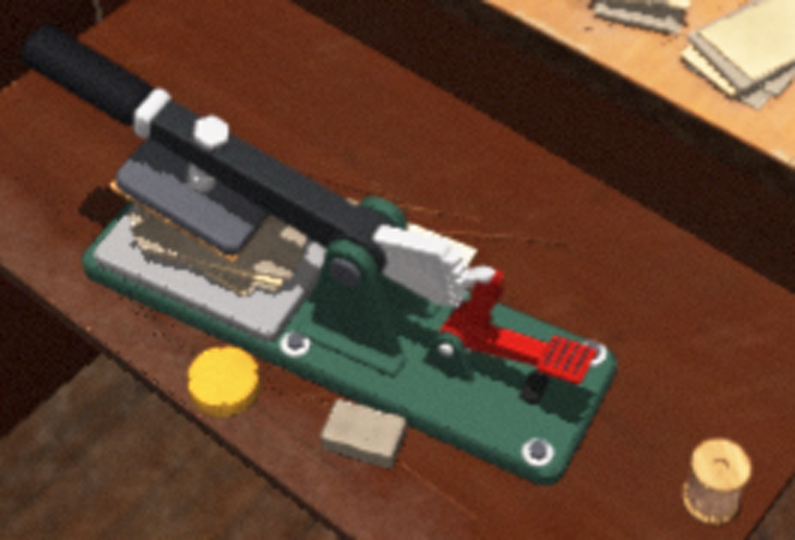

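View pics/si.png

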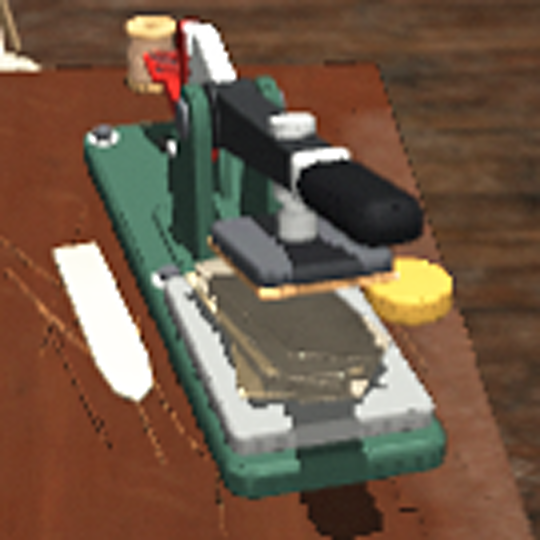

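```bash
cat > h.py <<'E'
import numpy as np,cv2,pickle
from scipy.optimize import least_squares
def proj(c,P):
    f=240/np.tan(np.radians(c["fov_y"]/2));K=np.array([[f,0,c["cx"]],[0,f,c["cy"]],[0,0,1]])
    return cv2.projectPoints(np.array(P,float).reshape(-1,1,3),c["rvec"],c["tvec"],K,c["dist_coeffs"])[0].reshape(-1,2)
def arm(q,l,h,y=0):
    e=.45-q;return [-20+l*np.cos(e)-h*np.sin(e),y,88+l*np.sin(e)+h*np.cos(e)]
def pawl(p,dx=-67,dz=None):  # tab height: 37 at p=.25
    z0=37-40;a=.25-p
    return [-81+dx*np.cos(a)+z0*np.sin(a)*1, 0, 40-dx*np.sin(a)+z0*np.cos(a)]
def W(v,P):
    x,y,w=v[:3];P=np.array(P);R=np.array([[np.cos(w),-np.sin(w)],[np.sin(w),np.cos(w)]])
    o=P.copy();o[:,:2]=P[:,:2]@R.T+[x,y];return o
E
cat > fit.py <<'E'
from h import *
d=pickle.load(open("c0.pkl","rb"))
def pts(v):
    q=v[3];p=v[4]
    s=[[-170,50,14],[-170,-50,14],pawl(p),arm(q,243,0),[170,50,14]]
    t=[[170,-50,14],[170,50,14],arm(q,243,0),[-170,-50,14]]
    return s,t
s_px=np.array([[552,470],[614,352],[568,356],[38,48],[84,262]])/3+[175,180]
t_px=np.array([[232,468],[447,420],[398,222],[85,145]])/4+[265,225]
def res(v):
    s,t=pts(v);return np.r_[(proj(d["scene"],W(v,s))-s_px).ravel(),(proj(d["side"],W(v,t))-t_px).ravel()]
best=min((least_squares(res,[x,y,w,.1,-.1],loss="soft_l1") for w in(0,1.57,3.14,-1.57) for x in(400,) for y in(0,400)),key=lambda r:r.cost)
v=best.x;print(v.round(3),best.cost);print(best.fun.reshape(-1,2).round(1))
print("tab",W(v,[pawl(v[4])]),"handle",W(v,[arm(v[3],200,10)]),"handle level",W(v,[arm(.45,200,10)]))
np.save("v.npy",v)
E
python3 fit.py
```

```text
[ 495.567 -215.671  -61.044  -75.206  207.271] 28.098891596152075
[[ 4.4  4. ]
 [ 5.5  0.1]
 [-0.5  0.1]
 [-3.9 -2.2]
 [-2.6  1.3]
 [-0.5  0.3]
 [ 0.8  3.2]
 [-0.7  0.6]
 [-3.6 -4.8]]
tab [[ 526.94825675 -357.71015315   58.50344859]] handle [[458.70653208 -48.83108403 148.5895502 ]] handle level [[456.7355222  -39.90980166  98.        ]]
```

Run:
```python
exec(open("fit.py").read().split("best=")[0])
def pts(v):
    q,p,L,B=v[3:7]
    return ([[-L,B,14],[-L,-B,14],pawl(p),arm(q,243,0),[L,B,14]],[[L,-B,14],[L,B,14],arm(q,243,0),[-L,-B,14]])
r=least_squares(res,[495,-215,1.788,.19,-.07,165,50]);v=r.x
print(v.round(3),r.cost);print(r.fun.reshape(-1,2).round(1))
v[5:]=0
np.save("v.npy",v[:5])
print("tab",W(v,[pawl(v[4])]),"handle",W(v,[arm(v[3],200,10)]),"handle level",W(v,[arm(.45,200,10)]))
# overlay
L,B=170,50
rect=lambda z:[[-L,B,z],[-L,-B,z],[L,-B,z],[L,B,z],[-L,B,z]]
tc=np.array(pawl(v[4]))
tab=[tc+[a,b,0] for a,b in((14,13),(14,-13),(-14,-13),(-14,13),(14,13))]
hd=[arm(v[3],200+a,10,b) for a,b in((43,15),(43,-15),(-43,-15),(-43,15),(43,15))]
plat=[[90-75,40,24],[90+75,40,24]]
ch=[[-20,30,104],[-20,-30,104]]
for n,f,o in(("scene",3,(175,180)),("side",4,(265,225))):
    im=cv2.imread("pics/sc.png" if n=="scene" else "pics/si.png")
    for P,c in((rect(0),(255,255,0)),(rect(14),(0,255,255)),(tab,(255,255,255)),(hd,(255,0,255)),(ch,(0,128,255)),([arm(0,0,0)]*2,(0,0,255))):
        u=((proj(d[n],W(v,P))-o+.5)*f).astype(int);cv2.polylines(im,[u.reshape(-1,1,2)],False,c,1)
    cv2.imwrite(f"pics/ov_{n}.png",im)
a=cv2.imread("pics/ov_scene.png");b=cv2.imread("pics/ov_side.png");b=cv2.resize(b,(540,540))
c=np.hstack([a,b]);cv2.imwrite("pics/ov.png",cv2.resize(c,(800,int(800*540/c.shape[1])),interpolation=cv2.INTER_AREA))
```

```text
[ 4.94957e+02 -2.14985e+02  1.78800e+00  1.94000e-01 -7.00000e-02
  1.62526e+02  4.72870e+01] 28.48851263473064
[[ 0.5  1.1]
 [ 0.6 -0.3]
 [-1.   0.3]
 [-4.4 -2.1]
 [ 1.   1.7]
 [ 0.1 -2.3]
 [-1.9  1.2]
 [-0.3  1.1]
 [-1.5 -3.5]]
tab [[ 526.27784541 -357.11260325   58.24379636]] handle [[458.16227709 -48.01908587 148.24744372]] handle level [[456.21934302 -39.20247696  98.        ]]
```

View pics/ov_scene.png

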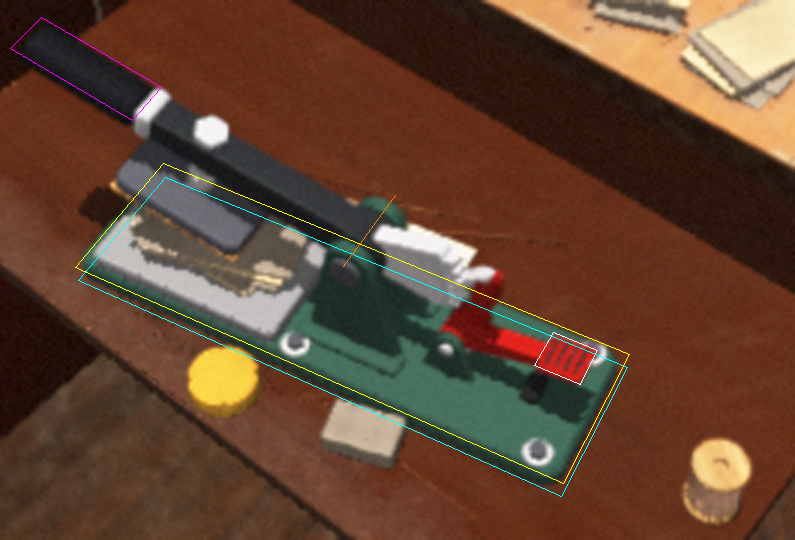

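The overlay fits the tab at crop (566,357). The model base is about 5 mm larger than the pictured one, which I can refine from close by. Next I'll check clearance to the surrounding furniture.

Run:
```python
from h import *
d=pickle.load(open("c0.pkl","rb"))
def ray(n,u):
    c=d[n];f=240/np.tan(np.radians(c["fov_y"]/2));K=np.array([[f,0,c["cx"]],[0,f,c["cy"]],[0,0,1]])
    p=cv2.undistortPoints(np.array([[u]],float),K,c["dist_coeffs"]).ravel();R=cv2.Rodrigues(c["rvec"])[0]
    return -R.T@c["tvec"],R.T@np.r_[p,1]
def atz(n,u,z): o,r=ray(n,u);return (o+r*(z-o[2])/r[2]).round()
def tri(a,b):
    o1,r1=ray("scene",a);o2,r2=ray("side",b)
    t=np.linalg.lstsq(np.c_[r1,-r2],o2-o1,rcond=None)[0];p,q=o1+r1*t[0],o2+r2*t[1];return ((p+q)/2).round(),np.linalg.norm(p-q).round()
print("bench corner",tri((208,110),(173,425)))
z=tri((208,110),(173,425))[0][2]
print("bench edge",[atz("scene",u,z) for u in((208,110),(400,222),(560,315))])
print("cab edge",[atz("scene",u,z) for u in((0,272),(120,200),(225,140))])
print("table back",[atz("scene",u,0) for u in((243,166),(468,292))],"table near",[atz("scene",u,0) for u in((140,240),(378,415))])
```

```text
bench corner (array([691., 215., 103.]), np.float64(10.0))
bench edge [array([698., 217., 103.]), array([ 680., -325.,  103.]), array([ 672., -632.,  103.])]
cab edge [array([146., 136., 103.]), array([385., 122., 103.]), array([645., 102., 103.])]
table back [array([687., 105.,   0.]), array([ 700., -481.,    0.])] table near [array([385., 103.,   0.]), array([ 398., -484.,    0.])]
```

jog_arm(motion=[[[0.018, -0.034, 0, 0, 0, -4], [0.018, -0.034, 0, 0, 0, -4], [0.018, -0.034, 0, 0, 0, -4], [0.018, -0.034, 0, 0, 0, -4], [0.018, -0.034, 0, 0, 0, -4], [0.018, -0.034, 0, 0, 0, -4], [0.018, -0.034, 0, 0, 0, -4], [0.018, -0.034, 0, 0, 0, -4]]], claw=-1)

```text
time_s: 0.77
position: [288.5, 282.8, 205.3]
eef_rot: [-180.0, 0.0, 133.3]
contact_force: [1.0, -0.1, 0.3]
width: 44.1
grasp_force: 0.0
```

jog_arm(motion=[[[0.01, -0.038, 0, 0, 0, -4], [0.01, -0.038, 0, 0, 0, -4], [0.01, -0.038, 0, 0, 0, -4], [0.01, -0.038, 0, 0, 0, -4], [0.01, -0.038, 0, 0, 0, -4], [0.01, -0.038, 0, 0, 0, -4], [0.01, -0.038, 0, 0, 0, -4], [0.01, -0.038, 0, 0, 0, -4]]])

```text
time_s: 1.43
position: [368.1, -21.3, 205.5]
eef_rot: [180.0, -0.0, 101.2]
contact_force: [0.1, -0.2, 0.3]
width: 0.4
grasp_force: 0.0
```

jog_arm(motion=[[[0.017, -0.035, -0.003, 0, 0, 0.2], [0.017, -0.035, -0.003, 0, 0, 0.2], [0.017, -0.035, -0.003, 0, 0, 0.2], [0.017, -0.035, -0.004, 0, 0, 0.2], [0.017, -0.035, -0.005, 0, 0, 0.2], [0.017, -0.035, -0.005, 0, 0, 0.2], [0.015, -0.03, -0.005, 0, 0, 0], [0.01, -0.02, -0.005, 0, 0, 0]]])

```text
time_s: 2.1
position: [496.4, -282.7, 171.5]
eef_rot: [-180.0, 0.0, 102.6]
contact_force: [-0.3, -0.6, 0.4]
width: 0.5
grasp_force: 0.0
```

Run:
```python
from cell import *
import cv2,pickle
o=observe();print(o["position"],o["eef_rot"])
c=camera("wrist");pickle.dump((o,c),open("w1.pkl","wb"));cv2.imwrite("pics/w1.png",c["frame"][:,:,::-1]);print({k:v for k,v in c.items() if k!="frame"})
```

```text
[ 496.44835756 -282.73256504  171.45341332] [-1.79999064e+02  4.68411565e-02  1.02559378e+02]
{'fov_y': 64.6200691103554, 'cx': 319.4720337037562, 'cy': 243.00475309376282, 'dist_coeffs': array([-0.04075808,  0.        ,  0.        ,  0.        ,  0.        ]), 'T_tool_cam': array([[ 2.51522111e-04, -9.69149639e-01, -2.46472949e-01,
         7.21236072e+01],
       [ 9.99999961e-01,  2.72746887e-04, -5.19750587e-05,
        -2.03531462e-01],
       [ 1.17596339e-04, -2.46472926e-01,  9.69149670e-01,
        -1.79065717e+02],
       [ 0.00000000e+00,  0.00000000e+00,  0.00000000e+00,
         1.00000000e+00]])}
```

View pics/w1.png

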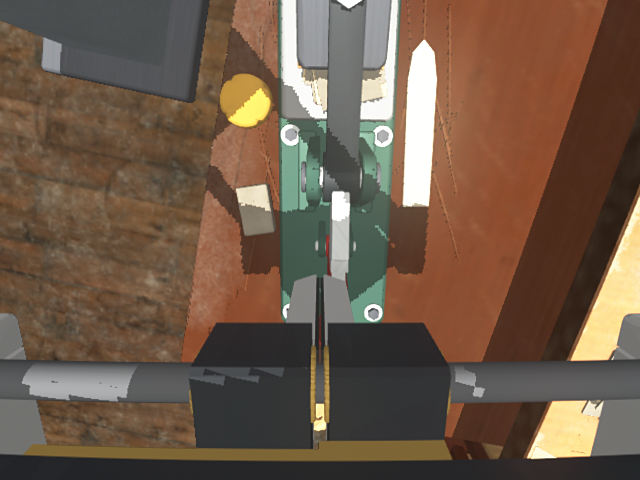

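The wrist view shows the base bolts at (290,313), (373,313), (291,134) and (383,134), the pawl hinge bosses at about (319,246) and (352,246), and the arm hinge bolt at row 177.

Run:
```python
from h import *
from scipy.spatial.transform import Rotation as Ro
o,c=pickle.load(open("w1.pkl","rb"))
f=240/np.tan(np.radians(c["fov_y"]/2));K=np.array([[f,0,c["cx"]],[0,f,c["cy"]],[0,0,1]])
R=Ro.from_euler("xyz",o["eef_rot"],degrees=True).as_matrix();T=c["T_tool_cam"]
def atz(u,z):
    p=np.r_[cv2.undistortPoints(np.array([[u]],float),K,c["dist_coeffs"]).ravel(),1]
    r=R@T[:3,:3]@p;o0=R@T[:3,3]+o["position"];return o0+r*(z-o0[2])/r[2]
b=[atz(u,16) for u in((290,313),(373,313),(291,134),(383,134))];m1=(b[0]+b[1])/2;m2=(b[2]+b[3])/2
dirn=(m2-m1)/np.linalg.norm(m2-m1);yaw=np.arctan2(dirn[1],dirn[0]);print("mid",m1,m2,"yaw",np.degrees(yaw),"w",np.linalg.norm(b[0]-b[1]),np.linalg.norm(b[2]-b[3]),np.linalg.norm(m2-m1))
hp=atz((335,246),40);ha=atz((330,178),88)
x_p=hp@dirn+81;x_a=ha@dirn+20;print("origin along-press from pawl hinge, arm hinge, bolts mid",x_p,x_a,(m1+m2)/2@dirn)
v=np.load("v.npy");print("scene fit origin along",np.r_[v[:2],0]@dirn,"across",np.r_[v[:2],0]@[-dirn[1],dirn[0],0],"wrist across",m1@[-dirn[1],dirn[0],0],m2@[-dirn[1],dirn[0],0])
for xo in(x_p,x_a):
    org=m1+dirn*(xo-m1@dirn);w=[org[0],org[1],yaw]
    print(org[:2],"tab",W(w,[pawl(-.07)]),"handle",W(w,[arm(.19,200,10),arm(.45,200,10)]))
```

```text
mid [ 525.35373745 -360.47531099   16.        ] [ 492.80948031 -198.89363912   16.        ] yaw 101.38762278304766 w 79.38975477156279 78.2755771056015 164.8264704406289
origin along-press from pawl hinge, arm hinge, bolts mid -303.4898242842459 -303.8275249842831 -374.6944753304482
scene fit origin along -308.4795623317967 across -442.7652587700738 wrist across -443.83729028332493 -443.83729028332493
[ 495.02256565 -209.88156943] tab [[ 523.75928278 -352.55887122   58.22825331]] handle [[461.31718644 -42.53494662 149.08001016]
 [459.48236225 -33.42507637  98.        ]]
[ 495.08924316 -210.2126221 ] tab [[ 523.82596029 -352.88992389   58.22825331]] handle [[461.38386394 -42.86599929 149.08001016]
 [459.54903976 -33.75612904  98.        ]]
```

jog_arm(motion=[[[0.0095, -0.025, 0, 0, 0, -0.5], [0.0095, -0.025, 0, 0, 0, -0.5], [0.0096, -0.0253, -0.006, 0, 0, 0], [0, 0, -0.025, 0, 0, 0], [0, 0, -0.03, 0, 0, 0], [0, 0, -0.025, 0, 0, 0], [0, 0, -0.0105, 0, 0, 0], [0, 0, 0, 0, 0, 0]]])

```text
time_s: 2.82
position: [522.0, -352.7, 72.8]
eef_rot: [-179.8, -0.3, 101.7]
contact_force: [-0.7, -0.4, 0.5]
width: 0.8
grasp_force: 0.0
```

Run:
```python
from cell import *
import cv2,numpy as np,pickle
o=observe();print(o["position"],o["contact_force"])
a=camera("scene")["frame"][180:360,300:440,::-1];b=camera("wrist")["frame"][:,:,::-1]
cv2.imwrite("pics/t1.png",np.hstack([cv2.resize(a,(373,480),interpolation=cv2.INTER_CUBIC),b[:,130:530]]))
```

```text
[ 521.95344559 -352.74168159   72.825246  ] [-0.71960856 -0.38121978  0.45174439]
```

View pics/t1.png

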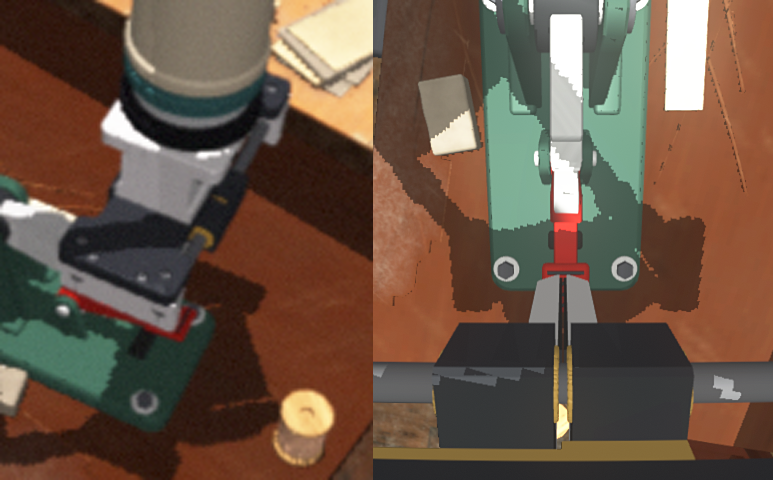

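The fingertips sit over the tab, with the tab's front edge visible at wrist pixel about (324,264). I'll compute the offset from that.

Run:
```python
from h import *
from cell import observe
from scipy.spatial.transform import Rotation as Ro
o=observe();_,c=pickle.load(open("w1.pkl","rb"))
f=240/np.tan(np.radians(c["fov_y"]/2));K=np.array([[f,0,c["cx"]],[0,f,c["cy"]],[0,0,1]])
R=Ro.from_euler("xyz",o["eef_rot"],degrees=True).as_matrix();T=c["T_tool_cam"]
for z in(58,62):
  for u in((300,264),(347,264)):
    p=np.r_[cv2.undistortPoints(np.array([[u]],float),K,c["dist_coeffs"]).ravel(),1]
    r=R@T[:3,:3]@p;o0=R@T[:3,3]+o["position"];w=o0+r*(z-o0[2])/r[2];print(z,w,"in tool",R.T@(w-o["position"]))
```

```text
58 [ 511.68063299 -346.99978871   58.        ] in tool [ 10.06282322 -10.82406459  18.52264232]
58 [ 536.76855778 -341.81243073   58.        ] in tool [10.06632308 14.79453358 18.53093573]
62 [ 511.63546681 -345.72499479   62.        ] in tool [ 11.31927607 -10.60904637  14.52236321]
62 [ 536.21547352 -340.64265757   62.        ] in tool [11.32270507 14.49088995 14.53048872]
```

jog_arm(motion=[[[0.003, -0.004, 0, 0, 0, 0], [0.002, -0.003, 0, 0, 0, 0], [0, 0, -0.005, 0, 0, 0], [0, 0, -0.005, 0, 0, 0], [0, 0, -0.005, 0, 0, 0], [0, 0, -0.005, 0, 0, 0], [0, 0, -0.004, 0, 0, 0], [0, 0, 0, 0, 0, 0]]])

```text
time_s: 3.58
position: [528.2, -360.9, 50.6]
eef_rot: [-179.9, -0.1, 101.7]
contact_force: [-0.7, -0.5, -1.1]
width: 0.8
grasp_force: 0.0
```

jog_arm(motion=[[[0, 0, -0.003, 0, 0, 0], [0, 0, -0.003, 0, 0, 0], [0, 0, -0.003, 0, 0, 0], [0, 0, -0.002, 0, 0, 0], [0, 0, -0.001, 0, 0, 0], [0, 0, 0, 0, 0, 0], [0, 0, 0, 0, 0, 0], [0, 0, 0, 0, 0, 0]]])

```text
time_s: 4.25
position: [529.1, -361.8, 40.1]
eef_rot: [180.0, 0.0, 101.7]
contact_force: [0.3, 0.1, 0.4]
width: 0.5
grasp_force: 0.0
```

jog_arm(motion=[[[0, 0, -0.002, 0, 0, 0], [0, 0, -0.002, 0, 0, 0], [0, 0, -0.001, 0, 0, 0], [0, 0, -0.001, 0, 0, 0], [0, 0, 0, 0, 0, 0], [0, 0, 0, 0, 0, 0], [0, 0, 0, 0, 0, 0], [0, 0, 0, 0, 0, 0]]])

```text
time_s: 4.92
position: [529.5, -362.0, 37.4]
eef_rot: [179.9, 0.1, 101.7]
contact_force: [-1.5, 2.7, 16.4]
width: 0.5
grasp_force: 7.6
```

jog_arm(motion=[[[0, 0, 0.01, 0, 0, 0], [0, 0, 0.025, 0, 0, 0], [0, 0, 0.03, 0, 0, 0], [0, 0, 0.03, 0, 0, 0], [0, 0, 0.03, 0, 0, 0], [0, 0, 0.025, 0, 0, 0], [0, 0, 0.015, 0, 0, 0], [0, 0, 0, 0, 0, 0]]])

```text
time_s: 5.58
position: [530.8, -363.2, 203.4]
eef_rot: [179.7, 0.4, 101.7]
contact_force: [0.4, -0.4, -0.6]
width: 0.3
grasp_force: 0.0
```

Run:
```python
from cell import *
import cv2,numpy as np,pickle
o=observe();print(o["position"],o["contact_force"])
a=camera("scene")["frame"][180:360,175:440,::-1]
cv2.imwrite("pics/t2.png",cv2.resize(a,None,fx=3,fy=3,interpolation=cv2.INTER_CUBIC))
```

```text
[ 530.78134131 -363.17988588  203.3970173 ] [ 0.37832665 -0.38067309 -0.5562792 ]
```

View pics/t2.png

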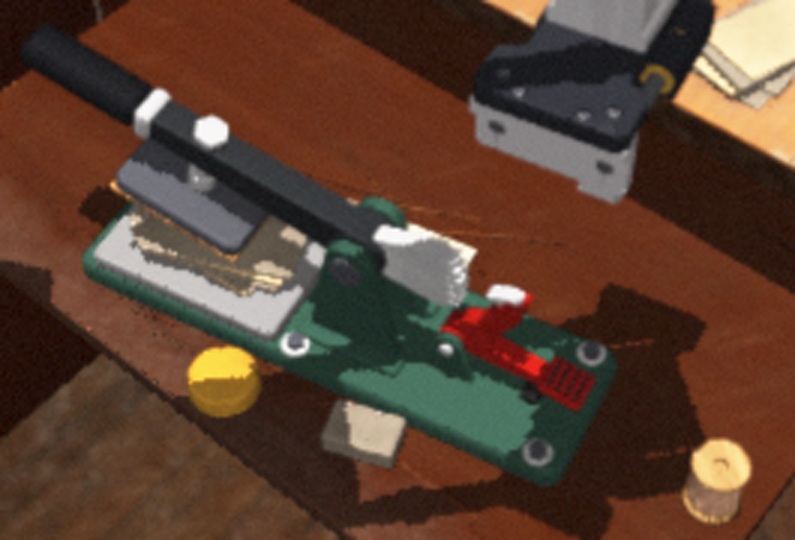

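The pawl now leans back with its tab down at crop (567,382), clear of the teeth, and nothing else has moved. On to the handle.

jog_arm(motion=[[[-0.008, 0.035, 0, 0, 0, 0], [-0.009, 0.039, 0, 0, 0, 0], [-0.009, 0.04, 0, 0, 0, 0], [-0.009, 0.04, 0, 0, 0, 0], [-0.009, 0.04, 0, 0, 0, 0], [-0.009, 0.04, 0, 0, 0, 0], [-0.009, 0.039, 0, 0, 0, 0], [-0.008, 0.035, 0, 0, 0, 0]]])

```text
time_s: 6.3
position: [456.7, -51.2, 197.1]
eef_rot: [-179.8, -0.1, 101.7]
contact_force: [-0.1, 0.8, 0.2]
width: 0.5
grasp_force: 0.0
```

Run:
```python
from cell import *
import cv2,pickle
o=observe();print(o["position"],o["eef_rot"])
c=camera("wrist");pickle.dump((o,c),open("w2.pkl","wb"));cv2.imwrite("pics/w2.png",c["frame"][:,:,::-1])
```

```text
[456.65022471 -51.21644041 197.07009503] [-1.79823666e+02 -1.24785231e-01  1.01653453e+02]
```

View pics/w2.png

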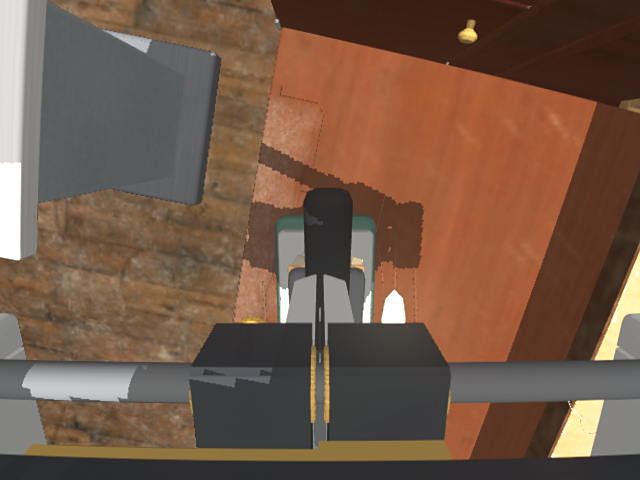

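jog_arm(motion=[[[0.003, 0.006, 0, 0, 0, 0], [0.0015, 0.005, -0.01, 0, 0, 0], [0, 0, -0.015, 0, 0, 0], [0, 0, -0.01, 0, 0, 0], [0, 0, -0.005, 0, 0, 0], [0, 0, -0.005, 0, 0, 0], [0, 0, -0.005, 0, 0, 0], [0, 0, -0.004, 0, 0, 0]]])

```text
time_s: 7.02
position: [463.7, -42.8, 144.7]
eef_rot: [180.0, -0.0, 101.6]
contact_force: [-0.1, 0.4, 2.8]
width: 0.3
grasp_force: 1.4
```

jog_arm(motion=[[[0, 0.001, -0.004, 0, 0, 0], [0, 0.001, -0.004, 0, 0, 0], [0, 0.001, -0.004, 0, 0, 0], [0, 0.001, -0.004, 0, 0, 0], [0, 0.001, -0.004, 0, 0, 0], [0, 0.001, -0.004, 0, 0, 0], [0, 0.001, -0.004, 0, 0, 0], [0, 0, -0.003, 0, 0, 0]]])

```text
time_s: 7.68
position: [463.7, -35.6, 113.6]
eef_rot: [180.0, 0.0, 101.7]
contact_force: [-0.8, 0.1, 2.1]
width: 0.5
grasp_force: 1.3
```

jog_arm(motion=[[[0, 0.001, -0.003, 0, 0, 0], [0, 0, -0.003, 0, 0, 0], [0, 0, -0.003, 0, 0, 0], [0, 0, -0.003, 0, 0, 0], [0, 0, -0.002, 0, 0, 0], [0, 0, -0.002, 0, 0, 0], [0, 0, -0.001, 0, 0, 0], [0, 0, 0, 0, 0, 0]]])

```text
time_s: 8.35
position: [463.6, -34.0, 98.2]
eef_rot: [179.9, -0.1, 101.6]
contact_force: [-2.6, 2.4, 12.5]
width: 0.4
grasp_force: 6.0
```

jog_arm(motion=[[[0, 0, -0.001, 0, 0, 0], [0, 0, -0.001, 0, 0, 0], [0, 0, 0, 0, 0, 0], [0, 0, 0, 0, 0, 0], [0, 0, 0, 0, 0, 0], [0, 0, 0, 0, 0, 0], [0, 0, 0, 0, 0, 0], [0, 0, 0, 0, 0, 0]]])

```text
time_s: 9.02
position: [463.7, -34.0, 98.0]
eef_rot: [179.9, -0.0, 101.6]
contact_force: [-6.1, 3.1, 25.1]
width: 1.0
grasp_force: 12.6
```

Run:
```python
from cell import *
import cv2,numpy as np
a=camera("scene")["frame"][170:360,165:440,::-1];b=camera("side")["frame"][225:360,265:400,::-1]
o=observe();print(o["position"],o["contact_force"])
cv2.imwrite("pics/f.png",np.hstack([cv2.resize(a,(480,332),interpolation=cv2.INTER_CUBIC),cv2.resize(b,(320,320))[:332] if 0 else cv2.resize(b,(320,332))]))
```

```text
[463.67574626 -33.97389083  98.03803449] [-6.55804596  4.25214975 25.04192302]
```

View pics/f.png

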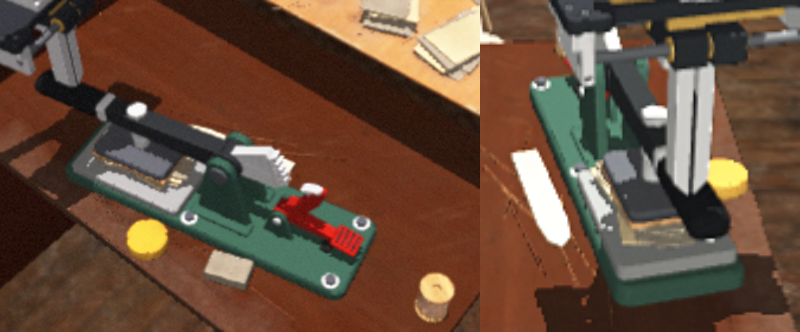

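The arm is level with the pad on the boards, and the pawl is still free. The fingers press the handle with 25 N, and the loose things are where they were.

```bash
python3 -c "
from cell import *
print(job_done())"
```

```text
the job is handed in; nothing more can be done
None
```

The pawl was flipped free and stayed free, the arm was pushed down until the pad sat on the boards, and I handed the job in at about 9 s with the fingers still pressing the handle at about 25 N; the hand-in call returned no verdict.

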